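Put the finished bottles away with their own kind

TASK

Filling is over: put the four capped pieces that stand loose on the bench (a large and a small round bottle, a flat oblong bottle and a squat jar) into the baskets, each into the basket that already holds its own shape. Set each one down upright on the basket's floor, without dropping it in. Leave the two open bottles, which are full and still have to be capped, and the glass beaker standing where they are.

Things in the scene. Friction and masses are not known exactly. Their poses are not given: they have to be found in the camera images.
- round_large_centre (a point): Capped large round bottle, milky white with a paper label band and a white knurled screw cap: body 44 mm diameter and straight-sided up to 62 mm, shoulder, cap 28 mm diameter, 88 mm tall in all, about 85 g. The point is on its axis half-way up (44 mm above its underside), z up. Loose pieces stand upright in any order in a row between robot and baskets, 90 mm or more apart.
- round_small_centre (a point): Capped small round bottle of the same make: body 36 mm diameter and straight-sided up to 40 mm, cap 28 mm diameter, 66 mm tall in all, about 50 g. The point is on its axis half-way up (33 mm above its underside), z up.
- oblong_capped_centre (a point): Capped flat oblong bottle, same plastic, label and cap: body 60 mm along its x by 32 mm along its y, straight-sided up to 56 mm, cap 28 mm diameter, 82 mm tall in all, about 90 g. The point is half-way up (41 mm above its underside), z up.
- jar_capped_centre (a point): Lidded jar: a squat round jar, body 51 mm diameter, with a full-width white screw lid 54 mm diameter and 17 mm high on top, 50 mm tall in all, about 80 g. The point is on its axis half-way up (25 mm above its underside), z up.
- basket_round: Basket of the round bottles: red lattice basket, fixed, outside 143 mm (x) by 204 mm (y) by 45 mm high, walls 4 mm, floor 3 mm. Origin: centre of its underside, on the bench; z up. All three are alike; this one holds four capped round bottles (large, small), fast in a row along its +x wall, from x = 22 mm on, tops 91 mm above the bench. The rest, x = -67 mm to 22 mm, y = -98 to 98 mm, is empty.
- basket_oblong: Basket of the oblong bottles: red lattice basket, fixed, outside 143 mm (x) by 204 mm (y) by 45 mm high, walls 4 mm, floor 3 mm. Origin: centre of its underside, on the bench; z up. All three are alike; this one holds three capped flat oblong bottles, fast in a row along its +x wall, from x = 31 mm on, tops 85 mm above the bench. The rest, x = -67 mm to 31 mm, y = -98 to 98 mm, is empty.
- basket_jar: Basket of the jars: red lattice basket, fixed, outside 143 mm (x) by 204 mm (y) by 45 mm high, walls 4 mm, floor 3 mm. Origin: centre of its underside, on the bench; z up. All three are alike; this one holds three lidded jars, fast in a row along its +x wall, from x = 12 mm on, tops 53 mm above the bench. The rest, x = -67 mm to 12 mm, y = -98 to 98 mm, is empty.
- round_open_centre (a point): Open large round bottle: as the capped large one but without a cap, its bare threaded neck (23 mm) with a dark open mouth, 84 mm tall. Full; to be left alone. The point is on its axis half-way up (42 mm), z up.
- oblong_open_centre (a point): Open flat oblong bottle: as the capped oblong one (60 mm along its x, 32 mm along its y) but without a cap, bare neck with a dark open mouth, 78 mm tall. Full; to be left alone. The point is half-way up (39 mm), z up.
- beaker_centre (a point): Glass beaker, 50 mm diameter (rim 53 mm), 66 mm tall, open at the top. To be left alone. The point is on its axis half-way up (33 mm), z up.
Mind the look-alikes: they are no part of the job. Leave any blue, brown or turquoise look-alike of the part that bears jar_capped_centre alone.

How it is judged (in metres and radians):
At the end, for the whole second after the job is handed in: The four capped pieces stand in the baskets of their own shapes, inside the walls, on the floor within 6 mm, within 0.12 rad of upright, released and at rest (under 20 mm/s). The two open bottles and the beaker are upright, within 20 mm of where they started (x of round_large_centre in the frame of basket_round between -0.069 and 0.069 m and y of round_large_centre in the frame of basket_round between -0.099 and 0.099 m and z of round_large_centre in the frame of basket_round between 0.041 and 0.053 m and angle between each of round_large_centre, round_small_centre, oblong_capped_centre, jar_capped_centre, round_open_centre, oblong_open_centre, beaker_centre's own z axis and vertical below 0.12 rad and linear speed of each of round_large, round_small, oblong_capped, jar_capped below 0.02 m/s and x of round_small_centre in the frame of basket_round between -0.069 and 0.069 m and y of round_small_centre in the frame of basket_round between -0.099 and 0.099 m and z of round_small_centre in the frame of basket_round between 0.03 and 0.042 m and x of oblong_capped_centre in the frame of basket_oblong between -0.069 and 0.069 m and y of oblong_capped_centre in the frame of basket_oblong between -0.099 and 0.099 m and z of oblong_capped_centre in the frame of basket_oblong between 0.038 and 0.05 m and x of jar_capped_centre in the frame of basket_jar between -0.069 and 0.069 m and y of jar_capped_centre in the frame of basket_jar between -0.099 and 0.099 m and z of jar_capped_centre in the frame of basket_jar between 0.022 and 0.034 m and distance of each of round_open_centre, oblong_open_centre, beaker_centre from where it was at the start of the episode below 0.02 m); the robot touches nothing.
It fails at once if a capped piece is dropped: it falls free of the fingers for more than about 30 mm ((linear speed of round_large above 0.75 m/s and contact force between the fingers and round_large below 0.01 N) or (linear speed of round_small above 0.75 m/s and contact force between the fingers and round_small below 0.01 N) or (linear speed of oblong_capped above 0.75 m/s and contact force between the fingers and oblong_capped below 0.01 N) or (linear speed of jar_capped above 0.75 m/s and contact force between the fingers and jar_capped below 0.01 N)).
It fails at once if the open round bottle is pushed more than 20 mm or tipped more than 20 degrees (distance of round_open_centre from where it was at the start of the episode above 0.02 m or angle between round_open_centre's own z axis and vertical above 0.35 rad).
It fails at once if the open oblong bottle is pushed more than 20 mm or tipped more than 20 degrees (distance of oblong_open_centre from where it was at the start of the episode above 0.02 m or angle between oblong_open_centre's own z axis and vertical above 0.35 rad).
It fails at once if the beaker is pushed more than 20 mm or tipped more than 20 degrees (distance of beaker_centre from where it was at the start of the episode above 0.02 m or angle between beaker_centre's own z axis and vertical above 0.35 rad).
It also fails if it takes over 109 s, if anything falls off the work surface, if the arm or the gripper's body presses on something with over 40 N, if the wrist force passes 120 N, or if a joint passes its speed limit or range.

ROBOT

A 6-joint arm with a two-finger parallel gripper is mounted at the origin on the work surface. World frame = base frame: x ahead of the robot, y to its left, z up, the work surface at z = 0. Lengths are in mm, angles in rad, forces in N, time in s.
With the tool pointing down it reaches from about 250 to 800 mm from the base axis. Payload 8.5 kg.
Tool frame: the origin (TCP) lies between the finger pads; the fingertips stand 22 mm ahead of it and the grasp point (between the pads) lies 3 mm ahead of it; y points along the fingers, x is the direction in which the jaws open and shut, and the axes are right-handed (so a half turn about y gives the same grasp; the last joint's range is limited). The gripper opens to 85 mm and grips with 20 to 120 N. Pads are 22 mm wide; open, the fingers measure 114 mm over their backs; the gripper's body (76 mm by 85 mm) begins 54 mm behind the grasp point. The pads swing forward as they close: fully open they stand 13 mm farther back than shut.
Start: joints at [-1.177, 0.238, -0.013, 1.319, 0, 1.571], TCP at [201.425, -484.777, 253.276] pointing down, gripper open.
Joint ranges: [-2.66, 2.66], [-1.03, 1.9], [-1.14, 1.46], [-1.82, 2.27], [-1.45, 1.34], [-3.14, 3.14]. Speed limits (rad/s): [2.22, 2.22, 2.79, 3.14, 3.14, 3.14].

INTERFACE

Orientations are given as a unit quaternion [x, y, z, w].
In Python, from rig import state, viewer, job_done gives the robot as it stands.
- The arm moves only by the shell command python3 -m crank 'ROWS' [FORCE]. ROWS is JSON, a list of rows, each an object with "hand": the opening, from 0 (shut) to 1 (fully open); "translation": the shift along the tool's x, y, z in mm, a list of three; "dr": the turn, a rotation vector about the tool's x, y, z in degrees, a list of three. In form: [{"hand": hand, "translation": [dx, dy, dz], "dr": [rx, ry, rz]}, ...]. A call has 1 to 12 rows; each row shifts and turns the commanded pose from where the row before left it, along the tool's axes as they then stand; what a row does not reach is not made up. A row lasts 1/10 s, in which the tool goes at most 50 mm and 8.59 degrees, less where a joint would pass 70% of its speed; a pose out of reach is approached as far as the arm can. A call with a gripper value outside its range is refused whole. The fingers move at their own pace and stop on an object; FORCE is the grip in N (left out, the last holds). Time passes only in rows, so rows that do not move let the fingers close. It gives the time, the measured TCP pose, the force and the opening at its end, in the units of the state.
- state(): the state, without advancing time (a new reading comes with each control period).
- viewer.read_camera(name): name is "side" or "top"; returns (picture, depth): 480x640x3 uint8, red, green, blue; 480x640 float32, mm along the optical axis (not along the pixel's ray), 0 where there is no reading.
- viewer.camera_params(name): a dict with "mtx" (3x3 intrinsics, pixels), "distortion" ([k1, k2, p1, p2, k3] as OpenCV has them; the pictures are not rectified), "rvec" (rotation vector, rad) and "tvec" (3), from world to camera coordinates, as OpenCV has them. Camera axes: x right, y down, z forward; pixel columns grow to the right and rows downward; lengths in mm; the calibration is good to about 2 mm. A picture is of the moment at which its call begins. camera_params takes no time and is no camera call.
- job_done(): hands the job in, once; it reports no verdict.
The state is a dict: "t": time; "joint_pos": joint angles; "qvel": joint speeds; "joint_efforts": joint torques, N m; "tcp_pos": TCP position; "tool_rot": TCP orientation; "ft_force": force on the tool from outside, world axes, zero at the start; "torque": the same for the moment, N m; "width": opening from 0.0 (shut) to 1.0 (fully open).
Only numpy, scipy, OpenCV 4.12 (cv2) and the standard library are available. Lean on these libraries where they do the work, as an engineer would, in place of code of your own. Each camera call takes 0.05 s, during which the arm holds its last target. There are 200 camera calls.

## Working session

There is one attempt and no reset: what is moved stays moved. The work goes in short steps, Python scripts to look and compute and a shell command to move; the robot and the scene stay as the last step left them, time stands still between calls to the robot, and variables do not carry over. Pictures are saved under pics/ and viewed, about 12 in all and at most 16, crops included, and the job is handed in when it is done.

```bash
mkdir -p pics
cat > h.py <<'E'
import numpy as np, cv2
from rig import state, viewer
def cam(n):
    im,d=viewer.read_camera(n); p=viewer.camera_params(n); return im,d,p
def world(d,p):
    h,w=d.shape; K=np.array(p["mtx"],float); D=np.array(p["distortion"],float)
    v,u=np.mgrid[:h,:w]; pts=cv2.undistortPoints(np.stack([u,v],-1).reshape(-1,1,2).astype(float),K,D).reshape(h,w,2)
    R=cv2.Rodrigues(np.array(p["rvec"],float))[0]; t=np.array(p["tvec"],float).ravel()
    c=np.dstack([pts[...,0]*d,pts[...,1]*d,d]); W=(c-t)@R; W[d<=0]=np.nan; return W
E
python3 - <<'E'
from h import *
print(state())
for n in("top","side"):
    im,d,p=cam(n); cv2.imwrite(f"pics/{n}0.png",im[...,::-1]); np.savez(f"{n}0.npz",im=im,d=d,W=world(d,p))
    R=cv2.Rodrigues(np.array(p["rvec"],float))[0]; print(n,-R.T@np.array(p["tvec"]).ravel(),R[2])
E
```

```text
{'t': 0.0, 'joint_pos': array([-1.17702995e+00,  2.38775212e-01, -1.42590283e-02,  1.31917944e+00,
        1.12342558e-05,  1.57077398e+00]), 'qvel': array([-0.0005876 , -0.00023524,  0.00083121, -0.00137887,  0.00036822,
        0.00050124]), 'joint_efforts': array([-5.85269445e-04, -5.38773751e+01,  3.46438229e+01,  1.82178919e-02,
        2.96189637e-05, -2.82723579e-05]), 'tcp_pos': array([ 201.28418124, -484.47148763,  252.67865411]), 'tool_rot': array([-0.58787011,  0.3929416 , -0.39211241,  0.58843308]), 'ft_force': array([-0.04220633, -0.12915515,  0.16241992]), 'torque': array([-0.01139235,  0.03566338, -0.00484372]), 'width': 0.9984838074001204}
top [ 361.86671387  -16.29386293 1067.99908754] [ 0.09297191  0.00996329 -0.99561888]
side [ 92.43967374 592.87171391 693.74350418] [ 0.39481989 -0.63250758 -0.66637183]
```

View pics/top0.png

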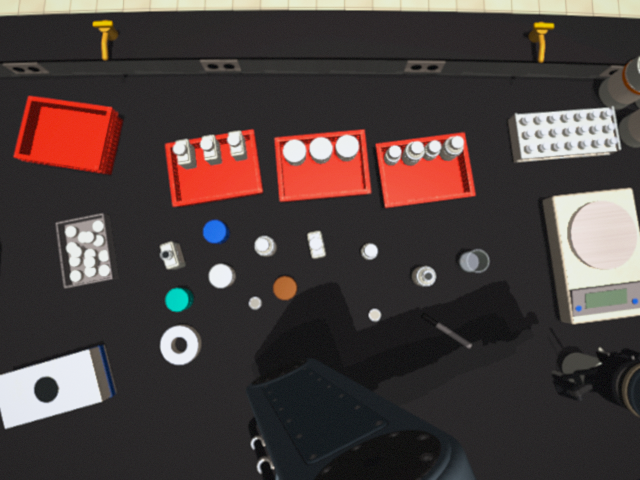

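View pics/side0.png

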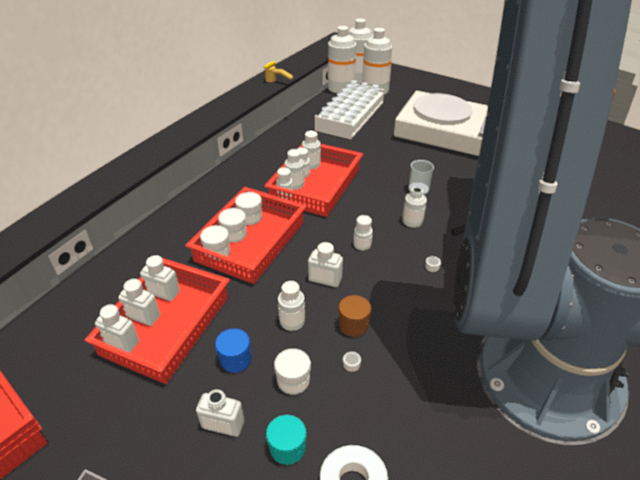

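The top view shows, from left to right: open oblong (171,254), jar (221,276), large round (265,246), capped oblong (316,244), small round (370,251), open round (425,276) and beaker (474,261). The baskets are oblong (213,168), jar (322,165) and round (425,170). The side view agrees.

```bash
cat > m.py <<'E'
from h import *
from scipy.spatial.transform import Rotation as Ro
print("R",Ro.from_quat(state()["tool_rot"]).as_matrix().round(3).tolist())
T=np.load("top0.npz"); S=np.load("side0.npz"); W=T["W"]; Ws=S["W"]
O=dict(oblopen=(171,254,78),jar=(221,276,50),large=(265,246,88),obl=(316,244,82),small=(370,251,66),opn=(425,276,84),beaker=(474,261,66),blue=(215,231,50),brown=(285,288,50),teal=(178,300,50))
for k,(u,v,h) in O.items():
    w=W[v-20:v+21,u-20:u+21].reshape(-1,3); c=np.nanmedian(W[v-3:v+4,u-3:u+4].reshape(-1,3),0)
    w=w[np.linalg.norm(w[:,:2]-c[:2],axis=1)<45]; b=w[w[:,2]>12]
    top=b[b[:,2]>np.percentile(b[:,2],98)-6]
    (x,y),r=cv2.minEnclosingCircle(top[:,:2].astype(np.float32))
    s=Ws.reshape(-1,3); s=s[(np.linalg.norm(s[:,:2]-[x,y],axis=1)<45)&(s[:,2]>8)]
    st=s[s[:,2]>np.percentile(s[:,2],99)-5] if len(s) else s
    print(k,"top",np.round([x,y,r,b[:,2].max()],1),len(top),"side",st.mean(0).round(1) if len(st) else 0)
    if 'obl' in k:
        a=np.vstack([b,s]); a=a[(a[:,2]>20)&(a[:,2]<58)]; q=cv2.minAreaRect(b[b[:,2]>30][:,:2].astype(np.float32)); print("  rect",q, cv2.minAreaRect(a[:,:2].astype(np.float32)))
for k,(u,v) in dict(obl=(213,168),jar=(322,165),round=(425,170)).items():
    hsv=cv2.cvtColor(T["im"],cv2.COLOR_RGB2HSV); m=((hsv[...,0]<8)|(hsv[...,0]>172))&(hsv[...,1]>150)&(hsv[...,2]>60)
    mm=np.zeros_like(m); mm[v-45:v+46,u-54:u+55]=1
    w=W[m&mm]; w=w[(w[:,2]>-10)&(w[:,2]<60)]; rim=w[w[:,2]>38]
    q=cv2.minAreaRect(rim[:,:2].astype(np.float32)); print(k,q,len(rim),"floor z",np.median(w[w[:,2]<15][:,2]), np.percentile(rim[:,2],90))
E
python3 m.py
```

```text
R [[0.384, -0.0, 0.923], [-0.923, 0.001, 0.384], [-0.001, -1.0, 0.0]]
oblopen top [410.  354.2  12.7  83.7] 89 side [409.1 354.2  77.8]
  rect ((409.2247009277344, 353.585693359375), (58.8972053527832, 34.232177734375), 17.822511672973633) ((409.3721008300781, 353.6125183105469), (61.06626892089844, 34.69091033935547), 18.433979034423828)
jar top [363.6 233.3  26.2  56.7] 353 side [363.1 233.7  50.1]
large top [432.2 132.2  14.   93.8] 116 side [434.  131.4  88. ]
obl top [437.   11.9  13.8  88.2] 117 side [438.3  12.2  82.1]
  rect ((436.593017578125, 12.342813491821289), (59.98155212402344, 32.53163146972656), 13.234739303588867) ((437.649658203125, 12.990715026855469), (62.186981201171875, 33.140403747558594), 11.708317756652832)
small top [ 424.1 -113.1   14.3   71.1] 109 side [ 425.1 -113.4   66.5]
opn top [ 368.  -239.7   12.2   90.4] 88 side [ 368.2 -239.4   83.4]
beaker top [ 403.9 -358.6   26.9   71.7] 97 side [ 405.2 -363.1   65. ]
blue top [464.7 250.2  27.4  58. ] 347 side [466.5 251.   50.2]
brown top [335.3  83.1  27.   57.6] 382 side [336.9  83.3  50. ]
teal top [306.2 333.6  27.1  57.6] 383 side [306.5 333.8  49.8]
obl ((619.9312133789062, 261.7921142578125), (157.84054565429688, 217.59317016601562), 9.416658401489258) 1124 floor z 4.8029948612943985 49.17636859317473
jar ((628.6563720703125, -12.382400512695312), (156.9395751953125, 242.682861328125), 5.729150295257568) 1288 floor z 4.441010722739739 48.82719376636427
round ((619.3994750976562, -245.57733154296875), (157.1003875732422, 217.9975128173828), 8.508466720581055) 1247 floor z 4.1960595203830175 48.64718728346084
```

```bash
cat > b.py <<'E'
from h import *
from scipy.optimize import differential_evolution as DE
for k,g in dict(obl=(620,262),jar=(624,-12),round=(619,-246)).items():
    out=[]
    for n,(lo,hi) in dict(top=(43,54),side=(40,47)).items():
        T=np.load(n+"0.npz"); hsv=cv2.cvtColor(T["im"],cv2.COLOR_RGB2HSV)
        m=((hsv[...,0]<8)|(hsv[...,0]>172))&(hsv[...,1]>140)
        w=T["W"][m]; w=w[(w[:,2]>lo)&(w[:,2]<hi)&(np.linalg.norm(w[:,:2]-g,axis=1)<140)][:,:2]
        def f(p):
            c,s=np.cos(p[2]),np.sin(p[2]); q=np.abs((w-p[:2])@np.array([[c,-s],[s,c]])) 
            d=q-[69.5,100]; e=np.where((d>0).all(1),np.hypot(*d.T),np.abs(np.max(d,1)))
            return np.minimum(e,8).mean()
        r=DE(f,[(g[0]-25,g[0]+25),(g[1]-25,g[1]+25),(-.4,.4)],seed=1); out.append((n,r.x[:2].round(1),np.degrees(r.x[2]).round(1),round(r.fun,2),len(w)))
    print(k,out)
E
python3 b.py
cat > go.py <<'E'
import sys; from h import *
from scipy.spatial.transform import Rotation as Ro
# usage: x y z yaw(deg of tool z axis) -> turn about tool y, then translation in the tool frame after the turn
x,y,z,a=map(float,sys.argv[1:]); s=state(); R=Ro.from_quat(s["tool_rot"]).as_matrix(); p=s["tcp_pos"]
yaw=np.degrees(np.arctan2(R[1,2],R[0,2])); turn=-(a-yaw)
c,sn=np.cos(np.radians(a)),np.sin(np.radians(a)); Rt=np.array([[sn,0,c],[-c,0,sn],[0,-1,0]])
print("t",s["t"],"now",p.round(1),"yaw",yaw.round(1),"tilt",R[2].round(3),"dr_y",turn.round(2),"trans",(Rt.T@(np.array([x,y,z])-p)).round(1),"w",round(s["width"],3),"f",s["ft_force"].round(1))
E
python3 go.py 425 -113 160 15
```

```text
obl [('top', array([617.5, 260.5]), np.float64(9.8), np.float64(3.52), 1056), ('side', array([618. , 260.9]), np.float64(9.6), np.float64(3.35), 1644)]
jar [('top', array([6.271e+02, 1.000e-01]), np.float64(5.6), np.float64(4.28), 1389), ('side', array([6.276e+02, 3.000e-01]), np.float64(5.8), np.float64(4.16), 1233)]
round [('top', array([ 618.6, -245. ]), np.float64(8.0), np.float64(3.92), 1191), ('side', array([ 618.2, -244.3]), np.float64(7.8), np.float64(3.85), 684)]
t 0.1 now [ 201.3 -484.5  252.7] yaw 22.6 tilt [-0.001 -1.     0.   ] dr_y 7.56 trans [-300.9   92.7  312.2] w 1.0 f [ 0.3  0.1 -0.2]
```

```bash
python3 -m crank '[{"hand":1,"translation":[0,0,0],"dr":[0,7.3,0]},{"hand":1,"translation":[0,0,0],"dr":[0,7.3,0]},{"hand":1,"translation":[-33,9,27],"dr":[0,0,0]},{"hand":1,"translation":[-33,9,27],"dr":[0,0,0]},{"hand":1,"translation":[-33,9,27],"dr":[0,0,0]},{"hand":1,"translation":[-33,9,27],"dr":[0,0,0]},{"hand":1,"translation":[-33,9,27],"dr":[0,0,0]},{"hand":1,"translation":[-33,9,27],"dr":[0,0,0]},{"hand":1,"translation":[-33,9,27],"dr":[0,0,0]},{"hand":1,"translation":[-33,9,27],"dr":[0,0,0]},{"hand":1,"translation":[-33,9,27],"dr":[0,0,0]},{"hand":1,"translation":[0,0,0],"dr":[0,0,0]}]' 40; python3 go.py 424.6 -113.2 120 8
```

```text
t: 1.3
tcp_pos: [402.2, -153.2, 171.2]
tool_rot: [-0.535, 0.463, -0.462, 0.535]
ft_force: [-0.6, -0.9, -0.5]
width: 0.998
t 1.3 now [ 402.2 -153.2  171.2] yaw 8.3 tilt [-0.002 -1.    -0.001] dr_y 0.27 trans [-36.4  51.2  27.8] w 0.998 f [-0.6 -0.9 -0.5]
```

```bash
python3 -m crank '[{"hand":1,"translation":[-18,5,14],"dr":[0,0.3,0]},{"hand":1,"translation":[-18.4,5,13.8],"dr":[0,0,0]},{"hand":1,"translation":[0,20,0],"dr":[0,0,0]},{"hand":1,"translation":[0,20,0],"dr":[0,0,0]},{"hand":1,"translation":[0,0,0],"dr":[0,0,0]},{"hand":1,"translation":[0,0,0],"dr":[0,0,0]}]'; python3 go.py 424.6 -113.2 33 8
python3 - <<'E'
from h import *
a,_,_=cam("side"); cv2.imwrite("pics/s1.png",cv2.resize(a[120:340,250:540],None,fx=2,fy=2)[...,::-1])
E
```

```text
t: 1.9
tcp_pos: [423.2, -117.4, 122.5]
tool_rot: [0.532, -0.466, 0.465, -0.532]
ft_force: [0.5, -0.5, 0.5]
width: 0.998
t 1.9 now [ 423.2 -117.4  122.5] yaw 7.6 tilt [-0.    -1.    -0.001] dr_y -0.36 trans [-4.  89.5  2. ] w 0.998 f [ 0.5 -0.5  0.5]
```

View pics/s1.png

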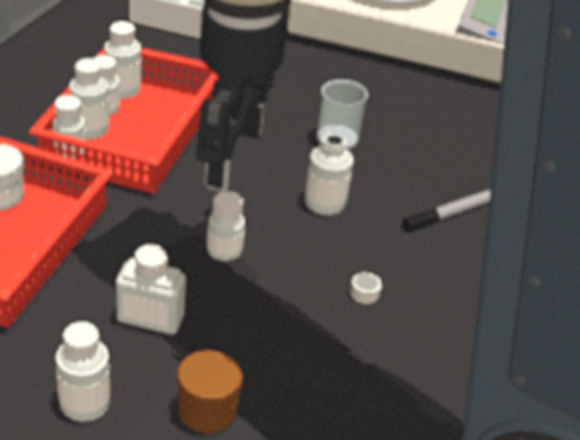

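The small bottle is at crop (228,225), and the fingers straddle it above (218,185). Descending.

```bash
python3 -m crank '[{"hand":1,"translation":[-4,18,2],"dr":[0,-0.3,0]},{"hand":1,"translation":[0,23,0],"dr":[0,0,0]},{"hand":1,"translation":[0,23,0],"dr":[0,0,0]},{"hand":1,"translation":[0,23,0],"dr":[0,0,0]},{"hand":1,"translation":[0,0,0],"dr":[0,0,0]},{"hand":1,"translation":[0,0,0],"dr":[0,0,0]},{"hand":1,"translation":[0,0,0],"dr":[0,0,0]}]'; python3 go.py 424.6 -113.2 33 8
```

```text
t: 2.65
tcp_pos: [426.0, -113.3, 36.7]
tool_rot: [-0.533, 0.463, -0.465, 0.534]
ft_force: [0.2, -0.1, -1.0]
width: 0.998
t 2.65 now [ 426.  -113.3   36.7] yaw 7.9 tilt [ 0.001 -1.     0.002] dr_y -0.05 trans [-0.3  3.7 -1.4] w 0.998 f [ 0.2 -0.1 -1. ]
```

```bash
python3 -m crank '[{"hand":1,"translation":[0,4,-1],"dr":[0,0,0]},{"hand":0.6,"translation":[0,0,0],"dr":[0,0,0]},{"hand":0.5,"translation":[0,0,0],"dr":[0,0,0]},{"hand":0.3,"translation":[0,0,0],"dr":[0,0,0]},{"hand":0.2,"translation":[0,0,0],"dr":[0,0,0]},{"hand":0.2,"translation":[0,0,0],"dr":[0,0,0]},{"hand":0.2,"translation":[0,0,0],"dr":[0,0,0]},{"hand":0.2,"translation":[0,0,0],"dr":[0,0,0]},{"hand":0.2,"translation":[0,0,0],"dr":[0,0,0]}]' 40; python3 go.py 424.6 -113.2 33 8
```

```text
t: 3.55
tcp_pos: [424.2, -113.1, 31.7]
tool_rot: [-0.533, 0.464, -0.464, 0.534]
ft_force: [-1.7, -0.4, 5.1]
width: 0.41
t 3.55 now [ 424.2 -113.1   31.7] yaw 8.0 tilt [ 0. -1.  0.] dr_y -0.04 trans [ 0.2 -1.3  0.4] w 0.41 f [-1.7 -0.4  5.1]
```

```bash
python3 -m crank '[{"hand":0.2,"translation":[0,-10,0],"dr":[0,0,0]},{"hand":0.2,"translation":[0,-30,0],"dr":[0,0,0]},{"hand":0.2,"translation":[0,-35,0],"dr":[0,0,0]},{"hand":0.2,"translation":[0,-35,0],"dr":[0,0,0]},{"hand":0.2,"translation":[0,-20,0],"dr":[0,0,0]},{"hand":0.2,"translation":[0,0,0],"dr":[0,0,0]}]'; python3 go.py 596.2 -288.1 160 8
```

```text
t: 4.15
tcp_pos: [425.6, -113.4, 164.5]
tool_rot: [-0.533, 0.462, -0.466, 0.534]
ft_force: [0.7, 0.3, -0.4]
width: 0.409
t 4.15 now [ 425.6 -113.4  164.5] yaw 8.0 tilt [ 0.002 -1.     0.005] dr_y -0.03 trans [196.7   4.5 144.7] w 0.409 f [ 0.7  0.3 -0.4]
```

```bash
python3 -m crank '[{"hand":0.2,"translation":[20,0,15],"dr":[0,0,0]},{"hand":0.2,"translation":[28,0,20],"dr":[0,0,0]},{"hand":0.2,"translation":[32,0,24],"dr":[0,0,0]},{"hand":0.2,"translation":[32,0,24],"dr":[0,0,0]},{"hand":0.2,"translation":[32,0,24],"dr":[0,0,0]},{"hand":0.2,"translation":[28,0,20],"dr":[0,0,0]},{"hand":0.2,"translation":[24.7,4.5,17.7],"dr":[0,0,0]},{"hand":0.2,"translation":[0,0,0],"dr":[0,0,0]},{"hand":0.2,"translation":[0,0,0],"dr":[0,0,0]}]'; python3 go.py 596.2 -288.1 36 8
python3 - <<'E'
from h import *
a,_,_=cam("side"); cv2.imwrite("pics/s2.png",cv2.resize(a[60:280,200:490],None,fx=2,fy=2)[...,::-1])
E
```

```text
t: 5.05
tcp_pos: [593.9, -287.7, 155.2]
tool_rot: [0.534, -0.465, 0.463, -0.533]
ft_force: [0.0, 0.4, -0.7]
width: 0.407
t 5.05 now [ 593.9 -287.7  155.2] yaw 7.9 tilt [-0.002 -1.    -0.002] dr_y -0.07 trans [  0.7 119.2   2.2] w 0.407 f [ 0.   0.4 -0.7]
```

View pics/s2.png

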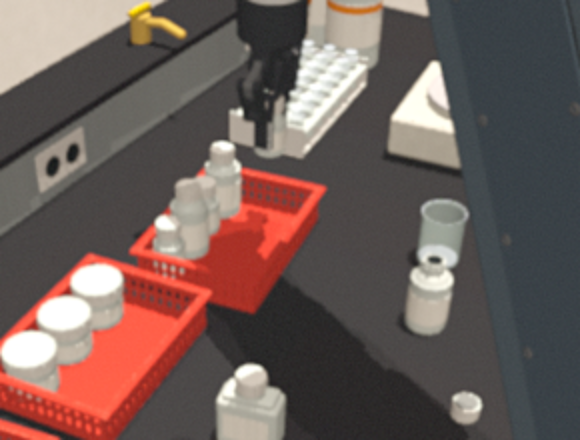

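The small bottle is held upright over the near-empty part of the round basket, at crop (268,140).

```bash
python3 -m crank '[{"hand":0.2,"translation":[0,20,1],"dr":[0,0,0]},{"hand":0.2,"translation":[0,30,0],"dr":[0,0,0]},{"hand":0.2,"translation":[0,30,0],"dr":[0,0,0]},{"hand":0.2,"translation":[0,20,0],"dr":[0,0,0]},{"hand":0.2,"translation":[0,12,0],"dr":[0,0,0]},{"hand":0.2,"translation":[0,0,0],"dr":[0,0,0]},{"hand":0.2,"translation":[0,0,0],"dr":[0,0,0]},{"hand":0.2,"translation":[0,0,0],"dr":[0,0,0]}]'; python3 go.py 596.2 -288.1 35 8
```

```text
t: 5.9
tcp_pos: [596.3, -287.9, 46.3]
tool_rot: [-0.533, 0.463, -0.465, 0.534]
ft_force: [0.2, 0.1, -0.4]
width: 0.411
t 5.9 now [ 596.3 -287.9   46.3] yaw 8.0 tilt [ 0.001 -1.     0.002] dr_y -0.03 trans [ 0.2 11.3 -0.1] w 0.411 f [ 0.2  0.1 -0.4]
```

```bash
python3 -m crank '[{"hand":0.2,"translation":[0,5,0],"dr":[0,0,0]},{"hand":0.2,"translation":[0,3,0],"dr":[0,0,0]},{"hand":0.2,"translation":[0,1,0],"dr":[0,0,0]},{"hand":0.2,"translation":[0,0,0],"dr":[0,0,0]},{"hand":0.2,"translation":[0,0,0],"dr":[0,0,0]}]'; python3 go.py 596.2 -288.1 35 8
```

```text
t: 6.4
tcp_pos: [595.5, -287.7, 35.8]
tool_rot: [-0.533, 0.464, -0.464, 0.534]
ft_force: [0.3, 0.1, -0.2]
width: 0.407
t 6.4 now [ 595.5 -287.7   35.8] yaw 8.0 tilt [-0. -1. -0.] dr_y -0.04 trans [0.5 0.8 0.6] w 0.407 f [ 0.3  0.1 -0.2]
```

```bash
python3 -m crank '[{"hand":0.2,"translation":[0,1,0],"dr":[0,0,0]},{"hand":0.2,"translation":[0,0,0],"dr":[0,0,0]}]';python3 -m crank '[{"hand":0.2,"translation":[0,1,0],"dr":[0,0,0]},{"hand":0.2,"translation":[0,0,0],"dr":[0,0,0]}]'
```

```text
t: 6.6
tcp_pos: [595.6, -287.7, 34.8]
tool_rot: [-0.533, 0.464, -0.464, 0.534]
ft_force: [0.7, 0.2, 0.2]
width: 0.406
t: 6.8
tcp_pos: [595.6, -287.7, 34.7]
tool_rot: [-0.533, 0.464, -0.464, 0.534]
ft_force: [-2.7, 1.0, 6.9]
width: 0.411
```

Contact at 6.9 N, so I'm releasing and lifting.

```bash
python3 -m crank '[{"hand":0.5,"translation":[0,0,0],"dr":[0,0,0]},{"hand":0.6,"translation":[0,0,0],"dr":[0,0,0]},{"hand":0.65,"translation":[0,0,0],"dr":[0,0,0]},{"hand":0.65,"translation":[0,0,0],"dr":[0,0,0]},{"hand":0.65,"translation":[0,-10,0],"dr":[0,0,0]},{"hand":0.65,"translation":[0,-30,0],"dr":[0,0,0]},{"hand":0.65,"translation":[0,-40,0],"dr":[0,0,0]},{"hand":0.65,"translation":[0,-45,0],"dr":[0,0,0]},{"hand":0.65,"translation":[0,0,0],"dr":[0,0,0]}]'; python3 go.py 437.5 12.3 160 12.5
```

```text
t: 7.7
tcp_pos: [598.3, -289.0, 166.3]
tool_rot: [-0.533, 0.46, -0.468, 0.534]
ft_force: [0.6, -0.4, 0.6]
width: 0.653
t 7.7 now [ 598.3 -289.   166.3] yaw 8.0 tilt [ 0.006 -1.     0.009] dr_y -4.54 trans [-329.     6.3  -91.8] w 0.653 f [ 0.6 -0.4  0.6]
```

```bash
python3 -m crank '[{"hand":1,"translation":[0,0,0],"dr":[0,-4.5,0]},{"hand":1,"translation":[-37,0,-10],"dr":[0,0,0]},{"hand":1,"translation":[-37,0,-10],"dr":[0,0,0]},{"hand":1,"translation":[-37,0,-10],"dr":[0,0,0]},{"hand":1,"translation":[-37,0,-10],"dr":[0,0,0]},{"hand":1,"translation":[-37,0,-11],"dr":[0,0,0]},{"hand":1,"translation":[-37,0,-11],"dr":[0,0,0]},{"hand":1,"translation":[-37,0,-10],"dr":[0,0,0]},{"hand":1,"translation":[-37,0,-10],"dr":[0,0,0]},{"hand":1,"translation":[-33,6,-10],"dr":[0,0,0]},{"hand":1,"translation":[0,20,0],"dr":[0,0,0]},{"hand":1,"translation":[0,0,0],"dr":[0,0,0]}]'; python3 go.py 437.5 12.3 43 12.5
python3 - <<'E'
from h import *
a,d,p=cam("side"); cv2.imwrite("pics/s3.png",cv2.resize(a[60:310,200:490],None,fx=2,fy=2)[...,::-1])
W=world(d,p); w=W.reshape(-1,3); s=w[(abs(w[:,0]-596)<35)&(abs(w[:,1]+288)<35)&(w[:,2]>8)]; print("small placed max z",np.percentile(s[:,2],[50,99]), s[s[:,2]>60].mean(0))
E
```

```text
t: 8.9
tcp_pos: [433.3, 14.5, 131.9]
tool_rot: [0.552, -0.443, 0.442, -0.551]
ft_force: [-0.9, -0.2, -0.2]
width: 0.997
t 8.9 now [433.3  14.5 131.9] yaw 12.6 tilt [-0.    -1.    -0.002] dr_y 0.07 trans [ 3.  88.9  3.7] w 0.997 f [-0.9 -0.2 -0.2]
small placed max z [34.67739036 45.90115292] [nan nan nan]<stdin>:3: RuntimeWarning: Mean of empty slice.
  ret = um.true_divide(
```

View pics/s3.png

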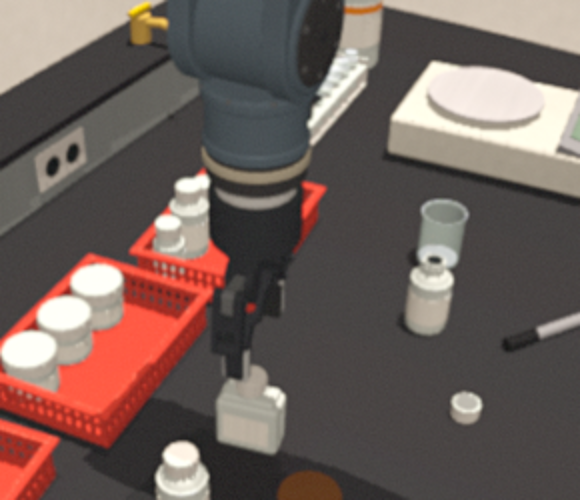

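The gripper is right above the oblong bottle at crop (250,410); the arm hides the small bottle I placed, so I'll check that later.

```bash
python3 -m crank '[{"hand":1,"translation":[3,9,3],"dr":[0,0,0]},{"hand":1,"translation":[0,20,0],"dr":[0,0,0]},{"hand":1,"translation":[0,25,0],"dr":[0,0,0]},{"hand":1,"translation":[0,20,0],"dr":[0,0,0]},{"hand":1,"translation":[0,11,0],"dr":[0,0,0]},{"hand":1,"translation":[0,0,0],"dr":[0,0,0]},{"hand":1,"translation":[0,0,0],"dr":[0,0,0]}]'; python3 go.py 437.5 12.3 43 12.5
```

```text
t: 9.65
tcp_pos: [438.9, 10.9, 48.1]
tool_rot: [-0.551, 0.443, -0.443, 0.551]
ft_force: [0.0, 0.4, 1.3]
width: 1.001
t 9.65 now [438.9  10.9  48.1] yaw 12.4 tilt [-0. -1.  0.] dr_y -0.1 trans [-1.7  5.1 -1.1] w 1.001 f [0.  0.4 1.3]
```

```bash
python3 -m crank '[{"hand":1,"translation":[-1.5,4,-1],"dr":[0,0,0]},{"hand":0.6,"translation":[0,0,0],"dr":[0,0,0]},{"hand":0.5,"translation":[0,0,0],"dr":[0,0,0]},{"hand":0.3,"translation":[0,0,0],"dr":[0,0,0]},{"hand":0.2,"translation":[0,0,0],"dr":[0,0,0]},{"hand":0.2,"translation":[0,0,0],"dr":[0,0,0]},{"hand":0.2,"translation":[0,0,0],"dr":[0,0,0]},{"hand":0.2,"translation":[0,0,0],"dr":[0,0,0]},{"hand":0.2,"translation":[0,0,0],"dr":[0,0,0]}]' 40; python3 go.py 437.5 12.3 43 12.5
```

```text
t: 10.55
tcp_pos: [437.3, 12.7, 44.2]
tool_rot: [-0.551, 0.443, -0.443, 0.551]
ft_force: [-0.5, 0.6, 6.1]
width: 0.37
t 10.55 now [437.3  12.7  44.2] yaw 12.5 tilt [ 0.    -1.     0.001] dr_y -0.04 trans [0.4 1.2 0.1] w 0.37 f [-0.5  0.6  6.1]
```

```bash
python3 -m crank '[{"hand":0.2,"translation":[0,-10,0],"dr":[0,0,0]},{"hand":0.2,"translation":[0,-30,0],"dr":[0,0,0]},{"hand":0.2,"translation":[0,-35,0],"dr":[0,0,0]},{"hand":0.2,"translation":[0,-35,0],"dr":[0,0,0]},{"hand":0.2,"translation":[0,-15,0],"dr":[0,1.5,0]},{"hand":0.2,"translation":[0,0,0],"dr":[0,1.3,0]}]'; python3 go.py 600.3 257.7 165 9.7
```

```text
t: 11.15
tcp_pos: [438.2, 12.8, 171.3]
tool_rot: [-0.539, 0.455, -0.458, 0.541]
ft_force: [0.9, 0.9, -1.2]
width: 0.368
t 11.15 now [438.2  12.8 171.3] yaw 9.6 tilt [ 0.    -1.     0.004] dr_y -0.1 trans [-214.1    6.3  201. ] w 0.368 f [ 0.9  0.9 -1.2]
```

```bash
python3 -m crank '[{"hand":0.2,"translation":[-15,0,15],"dr":[0,0,0]},{"hand":0.2,"translation":[-25,0,23],"dr":[0,0,0]},{"hand":0.2,"translation":[-30,0,28],"dr":[0,0,0]},{"hand":0.2,"translation":[-30,0,28],"dr":[0,0,0]},{"hand":0.2,"translation":[-30,0,28],"dr":[0,0,0]},{"hand":0.2,"translation":[-30,0,28],"dr":[0,0,0]},{"hand":0.2,"translation":[-25,0,24],"dr":[0,0,0]},{"hand":0.2,"translation":[-19,3,17],"dr":[0,0,0]},{"hand":0.2,"translation":[-10,3,10],"dr":[0,0,0]},{"hand":0.2,"translation":[0,0,0],"dr":[0,0,0]},{"hand":0.2,"translation":[0,0,0],"dr":[0,0,0]}]'; python3 go.py 600.3 257.7 57 9.7
python3 - <<'E'
from h import *
a,d,p=cam("side"); cv2.imwrite("pics/s4.png",a[...,::-1])
w=world(d,p).reshape(-1,3); s=w[(abs(w[:,0]-596)<25)&(abs(w[:,1]+288)<25)&(w[:,2]>50)]; print("small placed max z",len(s),np.percentile(s[:,2],[50,99]), s[s[:,2]>64].mean(0))
E
```

```text
t: 12.25
tcp_pos: [606.2, 192.3, 165.8]
tool_rot: [-0.554, 0.441, -0.408, 0.577]
ft_force: [0.6, -0.6, -1.2]
width: 0.369
t 12.25 now [606.2 192.3 165.8] yaw 16.2 tilt [-0.057 -0.998 -0.003] dr_y 6.48 trans [-65.5 108.8   5.2] w 0.369 f [ 0.6 -0.6 -1.2]
small placed max z 135 [66.31779322 70.96687456] [ 594.99453142 -283.43855266   68.26473656]
```

View pics/s4.png

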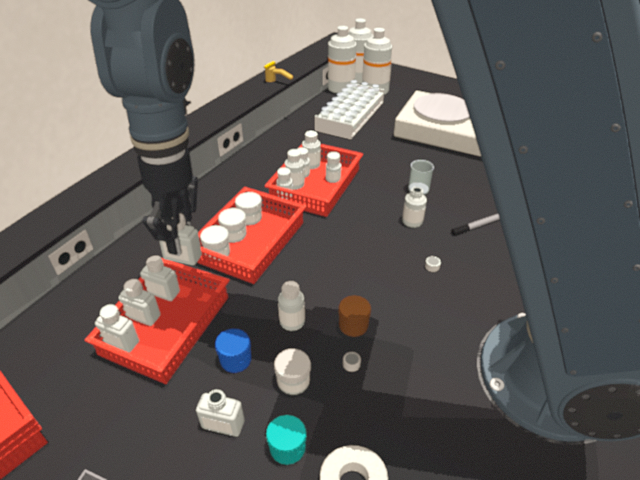

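The small bottle stands well in its basket at (333,167), top z 69 as expected. The arm stopped short and tilted slightly at (180,240), which looks like a joint limit, so I'm checking the joints.

```bash
python3 -c "
from h import *
s=state();print(s['joint_pos'].round(3),s['tcp_pos'].round(1))"
```

```text
[0.281 0.466 0.104 1.211 0.057 3.141] [606.3 192.1 166.3]
```

```bash
python3 -m crank '[{"hand":0.2,"translation":[0,0,0],"dr":[0,-5,0]},{"hand":0.2,"translation":[0,0,0],"dr":[0,-4,0]},{"hand":0.2,"translation":[0,0,0],"dr":[0,0,0]},{"hand":0.2,"translation":[0,0,0],"dr":[0,0,0]}]'; python3 go.py 598.3 257.3 165 25; python3 -c "
from h import *
s=state();print(s['joint_pos'].round(3))"
```

```text
t: 12.7
tcp_pos: [606.8, 192.3, 167.0]
tool_rot: [-0.583, 0.395, -0.364, 0.61]
ft_force: [-0.3, -0.2, -1.6]
width: 0.374
t 12.7 now [606.8 192.3 167. ] yaw 25.0 tilt [-0.057 -0.998  0.009] dr_y 0.04 trans [-62.5   2.   19.8] w 0.374 f [-0.3 -0.2 -1.6]
[0.281 0.466 0.105 1.21  0.057 2.986]
```

```bash
python3 -m crank '[{"hand":0.2,"translation":[0,0,0],"dr":[0,0,-3.3]},{"hand":0.2,"translation":[0,0,0],"dr":[0,-1.5,0]},{"hand":0.2,"translation":[0,0,0],"dr":[0,0,0]},{"hand":0.2,"translation":[-15,0,5],"dr":[0,0,0]},{"hand":0.2,"translation":[-20,0,5],"dr":[0,0,0]},{"hand":0.2,"translation":[-18,0,6],"dr":[0,0,0]},{"hand":0.2,"translation":[-9,0,4],"dr":[0,0,0]},{"hand":0.2,"translation":[0,0,0],"dr":[0,0,0]},{"hand":0.2,"translation":[0,0,0],"dr":[0,0,0]}]'; python3 go.py 598.3 257.3 59 26.5; python3 -c "
from h import *
s=state();print(s['joint_pos'].round(3))"
```

```text
t: 13.6
tcp_pos: [597.2, 257.4, 166.6]
tool_rot: [-0.6, 0.369, -0.373, 0.604]
ft_force: [-1.1, -0.7, -1.1]
width: 0.367
t 13.6 now [597.2 257.4 166.6] yaw 26.7 tilt [ 0.001 -1.     0.008] dr_y 0.23 trans [  0.6 107.6   1. ] w 0.367 f [-1.1 -0.7 -1.1]
[ 4.070e-01  4.830e-01  1.340e-01  1.214e+00 -1.000e-03  3.082e+00]
```

```bash
python3 -m crank '[{"hand":0.2,"translation":[0,15,0],"dr":[0,0,0]},{"hand":0.2,"translation":[0,30,0.5],"dr":[0,0,0]},{"hand":0.2,"translation":[0,30,0.5],"dr":[0,0,0]},{"hand":0.2,"translation":[0,20,0],"dr":[0,0,0]},{"hand":0.2,"translation":[0,10,0],"dr":[0,0,0]},{"hand":0.2,"translation":[0,0,0],"dr":[0,0,0]},{"hand":0.2,"translation":[0,0,0],"dr":[0,0,0]},{"hand":0.2,"translation":[0,0,0],"dr":[0,0,0]}]'; python3 go.py 598.3 257.3 47 26.5
```

```text
t: 14.4
tcp_pos: [599.8, 258.2, 63.2]
tool_rot: [-0.599, 0.369, -0.373, 0.605]
ft_force: [0.8, 0.6, -0.6]
width: 0.373
t 14.4 now [599.8 258.2  63.2] yaw 26.7 tilt [ 0.001 -1.     0.011] dr_y 0.18 trans [ 0.1 16.2 -1.7] w 0.373 f [ 0.8  0.6 -0.6]
```

```bash
python3 -m crank '[{"hand":0.2,"translation":[0,6,-1],"dr":[-0.6,0,0]},{"hand":0.2,"translation":[0,4,0],"dr":[0,0,0]},{"hand":0.2,"translation":[0,3,0],"dr":[0,0,0]},{"hand":0.2,"translation":[0,1,0],"dr":[0,0,0]},{"hand":0.2,"translation":[0,0,0],"dr":[0,0,0]},{"hand":0.2,"translation":[0,0,0],"dr":[0,0,0]}]'; python3 go.py 598.3 257.3 47 26.5; python3 -m crank '[{"hand":0.2,"translation":[0,1,0],"dr":[0,0,0]},{"hand":0.2,"translation":[0,0,0],"dr":[0,0,0]}]'
```

```text
t: 15.0
tcp_pos: [598.1, 257.6, 47.8]
tool_rot: [0.603, -0.371, 0.371, -0.601]
ft_force: [0.4, -0.1, -0.9]
width: 0.37
t 15.0 now [598.1 257.6  47.8] yaw 26.7 tilt [ 0.001 -1.    -0.002] dr_y 0.19 trans [0.3 0.8 0. ] w 0.37 f [ 0.4 -0.1 -0.9]
t: 15.2
tcp_pos: [598.2, 257.6, 47.3]
tool_rot: [0.602, -0.371, 0.371, -0.601]
ft_force: [-0.8, -1.8, 4.2]
width: 0.371
```

```bash
python3 -m crank '[{"hand":0.45,"translation":[0,0.5,0],"dr":[0,0,0]},{"hand":0.55,"translation":[0,0,0],"dr":[0,0,0]},{"hand":0.65,"translation":[0,0,0],"dr":[0,0,0]},{"hand":0.65,"translation":[0,0,0],"dr":[0,0,0]},{"hand":0.65,"translation":[0,-10,0],"dr":[0,0,0]},{"hand":0.65,"translation":[0,-30,0],"dr":[0,0,0]},{"hand":0.65,"translation":[0,-40,0],"dr":[0,0,0]},{"hand":0.65,"translation":[0,-35,0],"dr":[0,0,0]},{"hand":0.65,"translation":[0,0,0],"dr":[0,0,0]}]'; python3 go.py 433.2 131.8 150 26.5
```

```text
t: 16.1
tcp_pos: [600.6, 258.8, 167.6]
tool_rot: [-0.6, 0.369, -0.373, 0.604]
ft_force: [0.4, 0.5, 0.1]
width: 0.648
t 16.1 now [600.6 258.8 167.6] yaw 26.7 tilt [ 0.001 -1.     0.007] dr_y 0.19 trans [  38.9   17.6 -206.5] w 0.648 f [0.4 0.5 0.1]
```

```bash
python3 -m crank '[{"hand":1,"translation":[5,0,-25],"dr":[0,0,0]},{"hand":1,"translation":[7,0,-35],"dr":[0,0,0]},{"hand":1,"translation":[7,0,-40],"dr":[0,0,0]},{"hand":1,"translation":[7,0,-40],"dr":[0,0,0]},{"hand":1,"translation":[7,5,-36],"dr":[0,0,0]},{"hand":1,"translation":[5,12,-30],"dr":[0,0,0]},{"hand":1,"translation":[0,15,0],"dr":[0,0,0]},{"hand":1,"translation":[0,0,0],"dr":[0,0,0]},{"hand":1,"translation":[0,0,0],"dr":[0,0,0]}]'; python3 go.py 433.2 131.8 48 26.5
python3 - <<'E'
from h import *
a,d,p=cam("side"); cv2.imwrite("pics/s5.png",cv2.resize(a[180:400,60:380],None,fx=2,fy=2)[...,::-1])
w=world(d,p).reshape(-1,3); s=w[(abs(w[:,0]-598)<35)&(abs(w[:,1]-257)<35)&(w[:,2]>50)]; print(len(s),np.percentile(s[:,2],[50,99]), s[s[:,2]>82].mean(0))
E
```

```text
t: 17.0
tcp_pos: [431.6, 131.4, 130.2]
tool_rot: [0.603, -0.371, 0.371, -0.601]
ft_force: [0.3, -0.1, -0.8]
width: 0.999
t 17.0 now [431.6 131.4 130.2] yaw 26.7 tilt [ 0.001 -1.    -0.001] dr_y 0.19 trans [ 0.3 82.2  1.6] w 0.999 f [ 0.3 -0.1 -0.8]
737 [64.89732945 87.36601425] [597.70585067 260.27489337  85.14204047]
```

View pics/s5.png

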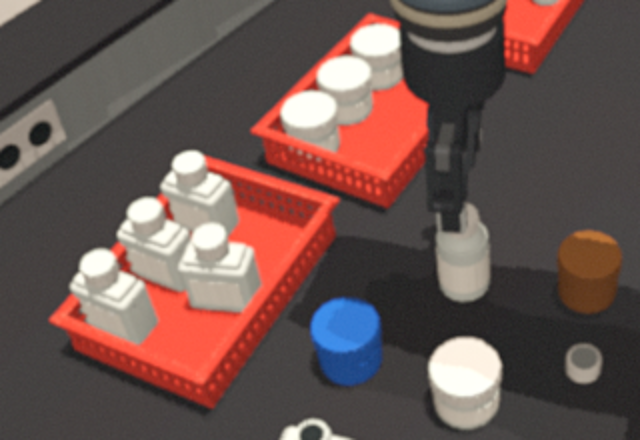

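The oblong bottle stands upright in its basket at crop (220,265), top z 85 as expected. The gripper is above the large bottle at crop (463,250), so I'm descending.

```bash
python3 -m crank '[{"hand":1,"translation":[0,15,0],"dr":[0,0,0]},{"hand":1,"translation":[0,25,0],"dr":[0,0,0]},{"hand":1,"translation":[0,22,0],"dr":[0,0,0]},{"hand":1,"translation":[0,16,0],"dr":[0,0,0]},{"hand":1,"translation":[0,0,0],"dr":[0,0,0]},{"hand":1,"translation":[0,0,0],"dr":[0,0,0]},{"hand":1,"translation":[0,0,0],"dr":[0,0,0]}]'; python3 go.py 433.2 131.8 48 26.5
```

```text
t: 17.75
tcp_pos: [432.1, 131.5, 52.7]
tool_rot: [0.602, -0.371, 0.371, -0.602]
ft_force: [-0.4, 0.2, -0.3]
width: 1.0
t 17.75 now [432.1 131.5  52.7] yaw 26.7 tilt [ 0.001 -1.    -0.   ] dr_y 0.2 trans [0.2 4.7 1.2] w 1.0 f [-0.4  0.2 -0.3]
```

```bash
python3 -m crank '[{"hand":1,"translation":[0,4.5,1],"dr":[0,0,0]},{"hand":0.7,"translation":[0,0,0],"dr":[0,0,0]},{"hand":0.6,"translation":[0,0,0],"dr":[0,0,0]},{"hand":0.4,"translation":[0,0,0],"dr":[0,0,0]},{"hand":0.25,"translation":[0,0,0],"dr":[0,0,0]},{"hand":0.25,"translation":[0,0,0],"dr":[0,0,0]},{"hand":0.25,"translation":[0,0,0],"dr":[0,0,0]},{"hand":0.25,"translation":[0,0,0],"dr":[0,0,0]}]' 40; python3 go.py 433.2 131.8 48 26.5
```

```text
t: 18.55
tcp_pos: [432.2, 131.5, 47.6]
tool_rot: [0.603, -0.371, 0.371, -0.601]
ft_force: [0.1, -1.4, 6.2]
width: 0.505
t 18.55 now [432.2 131.5  47.6] yaw 26.7 tilt [ 0.001 -1.    -0.002] dr_y 0.19 trans [ 0.2 -0.4  1.1] w 0.505 f [ 0.1 -1.4  6.2]
```

```bash
python3 -m crank '[{"hand":0.25,"translation":[0,-10,0],"dr":[0,0,0]},{"hand":0.25,"translation":[0,-30,0],"dr":[0,0,0]},{"hand":0.25,"translation":[0,-35,0],"dr":[0,0,0]},{"hand":0.25,"translation":[0,-30,0],"dr":[0,0,0]},{"hand":0.25,"translation":[0,-15,0],"dr":[0,0,0]},{"hand":0.25,"translation":[25,0,0],"dr":[0,0,0]},{"hand":0.25,"translation":[35,0,0],"dr":[0,0,0]},{"hand":0.25,"translation":[40,0,0],"dr":[0,0,0]},{"hand":0.25,"translation":[40,0,0],"dr":[0,6,0]},{"hand":0.25,"translation":[30,0,10],"dr":[0,6,0]},{"hand":0.25,"translation":[20,0,10],"dr":[0,6,0]},{"hand":0.25,"translation":[0,0,0],"dr":[0,0.7,0]}]'; python3 go.py 585.2 -208.8 165 8
```

```text
t: 19.75
tcp_pos: [531.3, -36.7, 167.6]
tool_rot: [0.533, -0.465, 0.466, -0.532]
ft_force: [0.6, -0.1, -0.4]
width: 0.502
t 19.75 now [531.3 -36.7 167.6] yaw 7.7 tilt [ 0.002 -1.    -0.001] dr_y -0.34 trans [177.9   2.6  29.5] w 0.502 f [ 0.6 -0.1 -0.4]
```

```bash
python3 -m crank '[{"hand":0.25,"translation":[20,0,3],"dr":[0,0,0]},{"hand":0.25,"translation":[30,0,5],"dr":[0,0,0]},{"hand":0.25,"translation":[35,0,6],"dr":[0,0,0]},{"hand":0.25,"translation":[35,0,6],"dr":[0,0,0]},{"hand":0.25,"translation":[30,0,5],"dr":[0,0,0]},{"hand":0.25,"translation":[20,0,3],"dr":[0,0,0]},{"hand":0.25,"translation":[8,2,1.5],"dr":[0,0,0]},{"hand":0.25,"translation":[0,0,0],"dr":[0,0,0]},{"hand":0.25,"translation":[0,0,0],"dr":[0,0,0]}]'; python3 go.py 585.2 -208.8 51 8
python3 - <<'E'
from h import *
a,d,p=cam("top"); cv2.imwrite("pics/t1.png",cv2.resize(a[110:330,150:500],None,fx=2,fy=2)[...,::-1])
E
```

```text
t: 20.65
tcp_pos: [583.2, -205.7, 165.5]
tool_rot: [0.535, -0.464, 0.463, -0.533]
ft_force: [0.3, -0.3, -1.2]
width: 0.504
t 20.65 now [ 583.2 -205.7  165.5] yaw 8.0 tilt [ 0.001 -1.    -0.002] dr_y 0.04 trans [  3.3 114.5   1.6] w 0.504 f [ 0.3 -0.3 -1.2]
```

View pics/t1.png

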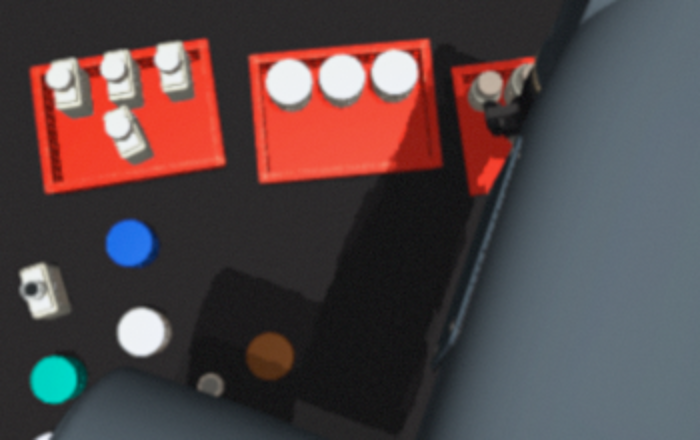

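The arm hides the round basket from above; the placed oblong at crop (125,132) is fine and nothing else has moved. Descending.

```bash
python3 -m crank '[{"hand":0.25,"translation":[3,15,1],"dr":[0,0,0]},{"hand":0.25,"translation":[0,28,0],"dr":[0,0,0]},{"hand":0.25,"translation":[0,28,0],"dr":[0,0,0]},{"hand":0.25,"translation":[0,20,0],"dr":[0,0,0]},{"hand":0.25,"translation":[0,10,0],"dr":[0,0,0]},{"hand":0.25,"translation":[0,5,0],"dr":[0,0,0]},{"hand":0.25,"translation":[0,0,0],"dr":[0,0,0]},{"hand":0.25,"translation":[0,0,0],"dr":[0,0,0]},{"hand":0.25,"translation":[0,0,0],"dr":[0,0,0]}]'; python3 go.py 585.2 -208.8 51 8
```

```text
t: 21.6
tcp_pos: [585.6, -210.1, 60.7]
tool_rot: [0.534, -0.463, 0.465, -0.533]
ft_force: [0.2, 0.1, -1.5]
width: 0.507
t 21.6 now [ 585.6 -210.1   60.7] yaw 8.0 tilt [ 0.002 -1.    -0.   ] dr_y -0.01 trans [-1.3  9.7 -0.2] w 0.507 f [ 0.2  0.1 -1.5]
```

```bash
python3 -m crank '[{"hand":0.25,"translation":[-1,5,0],"dr":[0,0,0]},{"hand":0.25,"translation":[0,2,0],"dr":[0,0,0]},{"hand":0.25,"translation":[0,1,0],"dr":[0,0,0]},{"hand":0.25,"translation":[0,0,0],"dr":[0,0,0]},{"hand":0.25,"translation":[0,0,0],"dr":[0,0,0]}]'; python3 -m crank '[{"hand":0.25,"translation":[0,1,0],"dr":[0,0,0]},{"hand":0.25,"translation":[0,0,0],"dr":[0,0,0]}]'; python3 -m crank '[{"hand":0.25,"translation":[0,0.7,0],"dr":[0,0,0]},{"hand":0.25,"translation":[0,0,0],"dr":[0,0,0]}]'
```

```text
t: 22.1
tcp_pos: [584.8, -208.9, 51.5]
tool_rot: [0.534, -0.464, 0.464, -0.533]
ft_force: [0.1, -0.1, -1.2]
width: 0.506
t: 22.3
tcp_pos: [584.9, -209.0, 50.7]
tool_rot: [0.534, -0.464, 0.464, -0.533]
ft_force: [1.4, 0.3, -1.0]
width: 0.506
t: 22.5
tcp_pos: [585.0, -209.0, 50.6]
tool_rot: [0.534, -0.464, 0.464, -0.533]
ft_force: [-1.2, 1.1, 6.4]
width: 0.499
```

```bash
python3 -m crank '[{"hand":0.55,"translation":[0,0,0],"dr":[0,0,0]},{"hand":0.65,"translation":[0,0,0],"dr":[0,0,0]},{"hand":0.7,"translation":[0,0,0],"dr":[0,0,0]},{"hand":0.7,"translation":[0,0,0],"dr":[0,0,0]},{"hand":0.7,"translation":[0,-10,0],"dr":[0,0,0]},{"hand":0.7,"translation":[0,-30,0],"dr":[0,0,0]},{"hand":0.7,"translation":[0,-40,0],"dr":[0,0,0]},{"hand":0.7,"translation":[0,-35,0],"dr":[0,-7,0]},{"hand":0.7,"translation":[0,0,0],"dr":[0,-7,0]},{"hand":0.7,"translation":[0,0,0],"dr":[0,-7,0]},{"hand":0.7,"translation":[0,0,0],"dr":[0,-7,0]},{"hand":0.7,"translation":[0,0,0],"dr":[0,0,0]}]'; python3 go.py 363.4 233.5 150 36
```

```text
t: 23.7
tcp_pos: [585.0, -208.7, 165.7]
tool_rot: [0.631, -0.32, 0.321, -0.63]
ft_force: [0.0, 0.9, -0.6]
width: 0.695
t 23.7 now [ 585.  -208.7  165.7] yaw 36.1 tilt [ 0.001 -1.    -0.002] dr_y 0.09 trans [-488.    15.7   80.6] w 0.695 f [ 0.   0.9 -0.6]
```

```bash
python3 -m crank '[{"hand":1,"translation":[-25,0,4],"dr":[0,0,0]},{"hand":1,"translation":[-40,0,7],"dr":[0,0,0]},{"hand":1,"translation":[-45,0,7],"dr":[0,0,0]},{"hand":1,"translation":[-45,0,7],"dr":[0,0,0]},{"hand":1,"translation":[-45,0,7],"dr":[0,0,0]},{"hand":1,"translation":[-45,0,8],"dr":[0,0,0]},{"hand":1,"translation":[-45,0,8],"dr":[0,0,0]},{"hand":1,"translation":[-45,0,8],"dr":[0,0,0]},{"hand":1,"translation":[-45,0,7],"dr":[0,0,0]},{"hand":1,"translation":[-45,0,7],"dr":[0,0,0]},{"hand":1,"translation":[-30,5,5],"dr":[0,0,0]},{"hand":1,"translation":[-20,10,4],"dr":[0,0,0]}]'; python3 go.py 363.4 233.5 120 36
```

```text
t: 24.9
tcp_pos: [369.0, 224.1, 150.3]
tool_rot: [0.63, -0.322, 0.322, -0.63]
ft_force: [0.1, 0.2, -0.3]
width: 1.0
t 24.9 now [369.  224.1 150.3] yaw 35.9 tilt [ 0. -1. -0.] dr_y -0.13 trans [-10.9  30.3   1. ] w 1.0 f [ 0.1  0.2 -0.3]
```

```bash
python3 -m crank '[{"hand":1,"translation":[0,20,0],"dr":[0,0,0]},{"hand":1,"translation":[0,0,0],"dr":[0,0,0]},{"hand":1,"translation":[0,0,0],"dr":[0,0,0]}]'; python3 go.py 363.4 233.5 45 36
python3 - <<'E'
from h import *
a,d,p=cam("side"); cv2.imwrite("pics/s6.png",a[...,::-1])
E
```

```text
t: 25.2
tcp_pos: [369.6, 221.8, 129.8]
tool_rot: [0.631, -0.322, 0.321, -0.629]
ft_force: [0.4, -0.2, 0.0]
width: 1.003
t 25.2 now [369.6 221.8 129.8] yaw 35.9 tilt [ 0.001 -1.    -0.003] dr_y -0.12 trans [-13.1  84.8   1.9] w 1.003 f [ 0.4 -0.2  0. ]
```

View pics/s6.png

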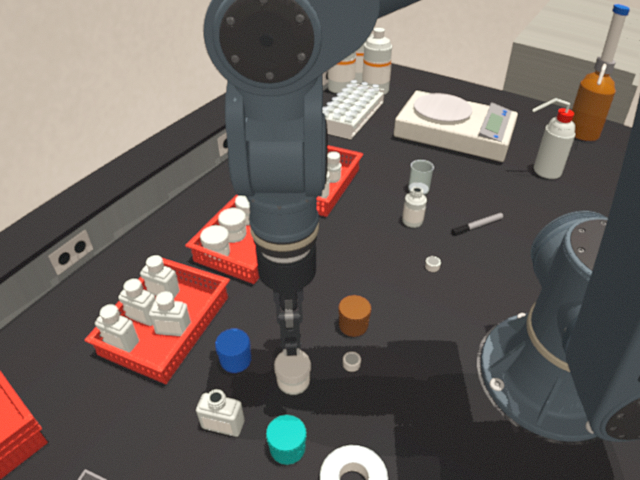

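The gripper is above the jar at (293,370), 13 mm off along the jaws. Correcting and descending in one go.

```bash
python3 -m crank '[{"hand":1,"translation":[-8,0,1],"dr":[0,0,0]},{"hand":1,"translation":[-5,15,1],"dr":[0,0,0]},{"hand":1,"translation":[0,15,0],"dr":[0,0,0]},{"hand":1,"translation":[0,0,0],"dr":[0,0,0]},{"hand":1,"translation":[0,0,0],"dr":[0,0,0]},{"hand":1,"translation":[0,0,0],"dr":[0,0,0]}]'; python3 go.py 363.4 233.5 45 36
```

```text
t: 25.85
tcp_pos: [364.2, 233.9, 100.3]
tool_rot: [0.63, -0.321, 0.321, -0.63]
ft_force: [0.4, 0.5, 1.1]
width: 1.001
t 25.85 now [364.2 233.9 100.3] yaw 36.0 tilt [ 0.001 -1.    -0.001] dr_y -0.04 trans [-0.1 55.3 -0.8] w 1.001 f [0.4 0.5 1.1]
```

```bash
python3 -m crank '[{"hand":1,"translation":[0,15,0],"dr":[0,0,0]},{"hand":1,"translation":[0,25,0],"dr":[0,0,0]},{"hand":1,"translation":[0,15,0],"dr":[0,0,0]},{"hand":1,"translation":[0,4,0],"dr":[0,0,0]},{"hand":1,"translation":[0,0,0],"dr":[0,0,0]},{"hand":1,"translation":[0,0,0],"dr":[0,0,0]},{"hand":0.7,"translation":[0,0,0],"dr":[0,0,0]},{"hand":0.5,"translation":[0,0,0],"dr":[0,0,0]},{"hand":0.4,"translation":[0,0,0],"dr":[0,0,0]},{"hand":0.4,"translation":[0,0,0],"dr":[0,0,0]},{"hand":0.4,"translation":[0,0,0],"dr":[0,0,0]},{"hand":0.4,"translation":[0,0,0],"dr":[0,0,0]}]' 40; python3 go.py 363.4 233.5 40 36
```

```text
t: 27.05
tcp_pos: [364.0, 233.8, 41.2]
tool_rot: [0.63, -0.321, 0.321, -0.63]
ft_force: [-1.3, -1.0, 9.4]
width: 0.621
t 27.05 now [364.  233.8  41.2] yaw 36.0 tilt [ 0.001 -1.    -0.001] dr_y -0.01 trans [-0.1  1.2 -0.6] w 0.621 f [-1.3 -1.   9.4]
```

```bash
python3 -m crank '[{"hand":0.4,"translation":[0,-10,0],"dr":[0,0,0]},{"hand":0.4,"translation":[0,-30,0],"dr":[0,0,0]},{"hand":0.4,"translation":[0,-35,0],"dr":[0,0,0]},{"hand":0.4,"translation":[0,-25,0],"dr":[0,0,0]},{"hand":0.4,"translation":[0,-10,0],"dr":[0,0,0]},{"hand":0.4,"translation":[25,0,4],"dr":[0,0,0]},{"hand":0.4,"translation":[35,0,6],"dr":[0,0,0]},{"hand":0.4,"translation":[40,0,6],"dr":[0,0,0]},{"hand":0.4,"translation":[40,0,6],"dr":[0,0,0]},{"hand":0.4,"translation":[40,0,6],"dr":[0,0,0]},{"hand":0.4,"translation":[40,0,6],"dr":[0,0,0]},{"hand":0.4,"translation":[40,0,6],"dr":[0,0,0]}]'; python3 -m crank '[{"hand":0.4,"translation":[35,0,6],"dr":[0,0,0]},{"hand":0.4,"translation":[20,0,4],"dr":[0,0,0]},{"hand":0.4,"translation":[0,0,0],"dr":[0,7,0]},{"hand":0.4,"translation":[0,0,0],"dr":[0,8,0]},{"hand":0.4,"translation":[0,0,0],"dr":[0,8,0]},{"hand":0.4,"translation":[0,0,0],"dr":[0,7,0]},{"hand":0.4,"translation":[0,0,0],"dr":[0,0,0]},{"hand":0.4,"translation":[0,0,0],"dr":[0,0,0]}]'; python3 go.py 599.4 -2.6 120 6
```

```text
t: 28.25
tcp_pos: [549.4, 45.4, 149.8]
tool_rot: [0.631, -0.322, 0.321, -0.629]
ft_force: [-0.1, 1.7, -0.1]
width: 0.619
t: 29.05
tcp_pos: [589.0, 8.2, 150.0]
tool_rot: [0.527, -0.472, 0.472, -0.525]
ft_force: [-0.2, -0.4, -1.1]
width: 0.617
t 29.05 now [589.    8.2 150. ] yaw 6.2 tilt [ 0.001 -1.    -0.002] dr_y 0.2 trans [11.9 30.   9.2] w 0.617 f [-0.2 -0.4 -1.1]
```

```bash
python3 -m crank '[{"hand":0.4,"translation":[6,0,5],"dr":[0,0,0]},{"hand":0.4,"translation":[6,10,4],"dr":[0,0,0]},{"hand":0.4,"translation":[0,25,0],"dr":[0,0,0]},{"hand":0.4,"translation":[0,25,0],"dr":[0,0,0]},{"hand":0.4,"translation":[0,18,0],"dr":[0,0,0]},{"hand":0.4,"translation":[0,10,0],"dr":[0,0,0]},{"hand":0.4,"translation":[0,5,0],"dr":[0,0,0]},{"hand":0.4,"translation":[0,0,0],"dr":[0,0,0]},{"hand":0.4,"translation":[0,0,0],"dr":[0,0,0]},{"hand":0.4,"translation":[0,0,0],"dr":[0,0,0]}]'; python3 go.py 599.4 -2.6 45 6
```

```text
t: 30.05
tcp_pos: [600.0, -3.0, 58.4]
tool_rot: [0.526, -0.473, 0.474, -0.525]
ft_force: [0.2, 0.2, -0.4]
width: 0.617
t 30.05 now [600.   -3.   58.4] yaw 6.0 tilt [ 0.002 -1.     0.   ] dr_y -0.0 trans [-0.4 13.4 -0.6] w 0.617 f [ 0.2  0.2 -0.4]
```

```bash
python3 -m crank '[{"hand":0.4,"translation":[0,5,0],"dr":[0,0,0]},{"hand":0.4,"translation":[0,4,0],"dr":[0,0,0]},{"hand":0.4,"translation":[0,2,0],"dr":[0,0,0]},{"hand":0.4,"translation":[0,0,0],"dr":[0,0,0]},{"hand":0.4,"translation":[0,0,0],"dr":[0,0,0]}]'; python3 -m crank '[{"hand":0.4,"translation":[0,1,0],"dr":[0,0,0]},{"hand":0.4,"translation":[0,0,0],"dr":[0,0,0]},{"hand":0.4,"translation":[0,0,0],"dr":[0,0,0]}]'
```

```text
t: 30.55
tcp_pos: [599.3, -2.9, 46.4]
tool_rot: [0.526, -0.473, 0.473, -0.525]
ft_force: [-0.2, 0.7, -1.1]
width: 0.624
t: 30.85
tcp_pos: [599.3, -3.0, 45.5]
tool_rot: [0.526, -0.473, 0.473, -0.525]
ft_force: [0.6, 0.2, -1.0]
width: 0.619
```

```bash
python3 -m crank '[{"hand":0.4,"translation":[0,1,0],"dr":[0,0,0]},{"hand":0.4,"translation":[0,0,0],"dr":[0,0,0]},{"hand":0.4,"translation":[0,0,0],"dr":[0,0,0]}]'; python3 -m crank '[{"hand":0.4,"translation":[0,0.8,0],"dr":[0,0,0]},{"hand":0.4,"translation":[0,0,0],"dr":[0,0,0]},{"hand":0.4,"translation":[0,0,0],"dr":[0,0,0]}]'
```

```text
t: 31.15
tcp_pos: [599.3, -3.0, 44.5]
tool_rot: [0.526, -0.473, 0.473, -0.525]
ft_force: [-0.1, -0.2, -0.9]
width: 0.617
t: 31.45
tcp_pos: [599.4, -3.0, 44.3]
tool_rot: [0.526, -0.473, 0.473, -0.525]
ft_force: [-2.0, 0.8, 5.5]
width: 0.615
```

```bash
python3 -m crank '[{"hand":0.7,"translation":[0,0,0],"dr":[0,0,0]},{"hand":0.8,"translation":[0,0,0],"dr":[0,0,0]},{"hand":0.8,"translation":[0,0,0],"dr":[0,0,0]},{"hand":0.8,"translation":[0,0,0],"dr":[0,0,0]},{"hand":0.8,"translation":[0,-10,0],"dr":[0,0,0]},{"hand":0.8,"translation":[0,-30,0],"dr":[0,0,0]},{"hand":0.8,"translation":[0,-40,0],"dr":[0,0,0]},{"hand":0.8,"translation":[0,-45,0],"dr":[0,0,0]},{"hand":0.8,"translation":[0,-45,0],"dr":[0,0,0]},{"hand":0.8,"translation":[0,-40,0],"dr":[0,0,0]},{"hand":0.8,"translation":[0,0,0],"dr":[0,0,0]}]'; python3 -m crank '[{"hand":0.8,"translation":[20,0,-30],"dr":[0,0,0]},{"hand":0.8,"translation":[25,0,-35],"dr":[0,0,0]},{"hand":0.8,"translation":[30,0,-30],"dr":[0,0,0]},{"hand":0.8,"translation":[35,0,-25],"dr":[0,0,0]},{"hand":0.8,"translation":[35,0,-25],"dr":[0,0,0]},{"hand":0.8,"translation":[35,0,-25],"dr":[0,0,0]},{"hand":0.8,"translation":[35,0,-25],"dr":[0,0,0]},{"hand":0.8,"translation":[35,0,-25],"dr":[0,0,0]},{"hand":0.8,"translation":[35,0,-20],"dr":[0,0,0]},{"hand":0.8,"translation":[30,0,-15],"dr":[0,0,0]},{"hand":0.8,"translation":[30,0,-15],"dr":[0,0,0]},{"hand":0.8,"translation":[0,0,0],"dr":[0,0,0]}]'
cat > fin.py <<'E'
from h import *
T={}
for n in("top","side"):
    a,d,p=cam(n); cv2.imwrite(f"pics/fin_{n}.png",a[...,::-1]); T[n]=world(d,p).reshape(-1,3)
for k,(x,y,h,B) in dict(small=(596,-288,69,(618.4,-244.6,7.9)),large=(585,-209,91,(618.4,-244.6,7.9)),obl=(598,258,85,(618,260.7,9.7)),jar=(599,-3,53,(627.3,.2,5.7)),opn=(368.2,-239.5,84,None),oblopen=(409.5,354.2,78,None),beaker=(405,-360,66,None)).items():
  for n in T:
    w=T[n]; s=w[(np.hypot(w[:,0]-x,w[:,1]-y)<27)&(w[:,2]>h-20)&(w[:,2]<h+20)]
    if len(s)<20: print(k,n,"hidden"); continue
    z=np.percentile(s[:,2],95); c=s[s[:,2]>z-6].mean(0); o=""
    if B: r=np.radians(B[2]); q=c[:2]-B[:2]; o=np.round([q@[np.cos(r),np.sin(r)],q@[-np.sin(r),np.cos(r)]],1)
    print(k,n,"top z",z.round(1),"expect",h,c.round(1),"basket xy",o)
E
python3 fin.py
```

```text
t: 32.55
tcp_pos: [601.7, -2.6, 260.6]
tool_rot: [-0.524, 0.471, -0.476, 0.527]
ft_force: [0.4, -0.1, 0.0]
width: 0.802
t: 33.75
tcp_pos: [365.6, -376.9, 254.6]
tool_rot: [0.526, -0.474, 0.474, -0.524]
ft_force: [-0.1, 0.1, -0.6]
width: 0.797
small top top z 72.8 expect 69 [ 594.6 -285.5   70.1] basket xy [-29.2 -37.3]
small side top z 70.0 expect 69 [ 595.4 -283.1   68.2] basket xy [-28.1 -35. ]
large top top z 94.7 expect 91 [ 584.1 -206.5   92. ] basket xy [-28.7  42.4]
large side top z 92.3 expect 91 [ 585.8 -205.1   90.2] basket xy [-26.9  43.6]
obl top top z 89.1 expect 85 [597.1 258.7  86.7] basket xy [-21.    1.6]
obl side top z 86.5 expect 85 [597.4 260.5  84.8] basket xy [-20.4   3.2]
jar top top z 57.4 expect 53 [597.1  -1.6  54.5] basket xy [-30.3   1.3]
jar side top z 55.4 expect 53 [597.8  -1.7  53.6] basket xy [-29.5   1. ]
opn top top z 87.7 expect 84 [ 367.4 -240.3   85.7] basket xy 
opn side top z 85.2 expect 84 [ 368.3 -238.6   83.2] basket xy 
oblopen top top z 81.7 expect 78 [410.  354.4  79.9] basket xy 
oblopen side top z 79.3 expect 78 [408.8 354.4  77.6] basket xy 
beaker top top z 68.5 expect 66 [ 404.7 -367.2   65.8] basket xy 
beaker side top z 66.4 expect 66 [ 405.5 -362.9   64. ] basket xy
```

View pics/fin_side.png

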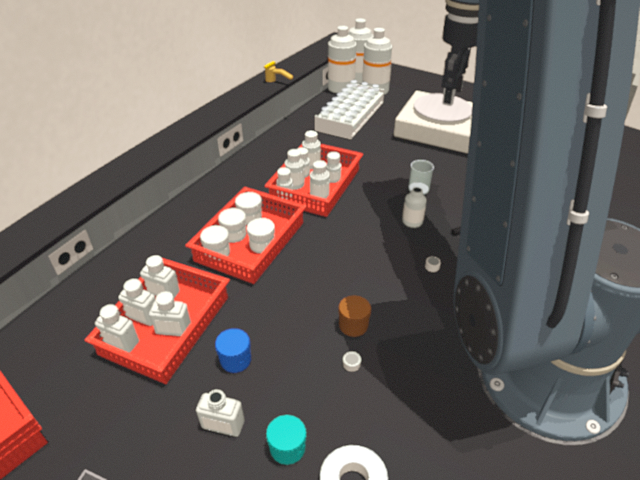

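View pics/fin_top.png

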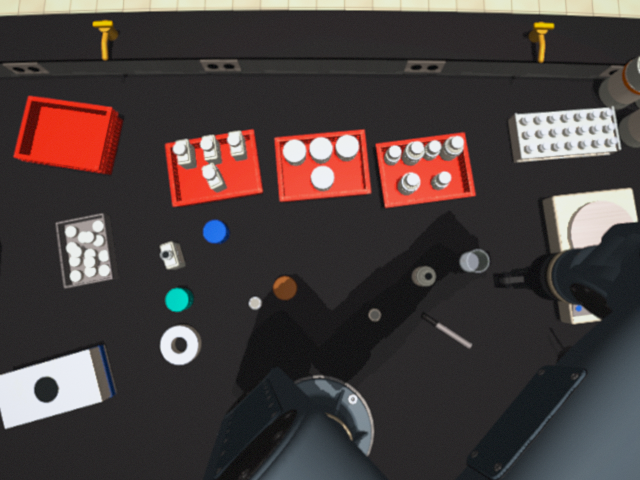

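The side view shows all four pieces upright in the right baskets: round (333,167) and (320,180), jar (261,235), oblong (170,313). In the top view the open bottles at (171,254) and (425,276) and the beaker at (474,261) are where they started, and the gripper is clear at z 255. Handing in.

```bash
python3 -c "
from rig import job_done
print(job_done())"
```

```text
the job is handed in; nothing more can be done
None
```

All four capped pieces are in the baskets of their own shapes, and the job is handed in at about 34 s of the 109 s allowed. The large and small round bottles, the oblong bottle and the jar were each lowered until the floor pushed back with about 4–7 N, then released.

- **Placed pieces:** in the last pictures all four stand upright, clear of the walls and the gripper. In the side camera their tops read within about 2.5 mm of the expected heights. The top camera reads 3–4 mm higher, an offset it also showed on the untouched bottles.
- **Left alone:** the open bottles are within about 1 mm of where they started. The beaker agrees to under 1 mm in the side camera. The top camera's beaker readings differ by about 9 mm, but they were computed in two different ways and its pixel position is unchanged. The blue, brown and turquoise look-alikes were not touched.
- **One hitch:** while carrying the oblong bottle, the last joint reached its limit and the tool tilted about 3°. I straightened it and set the bottle down turned about 15° from the basket's axes, well inside the walls.

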